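# Make up two mould-making kits

### The arm

A 7-joint arm with a two-finger parallel gripper is mounted at the origin on the work surface. World frame = base frame: x ahead of the robot, y to its left, z up, the work surface at z = 0. Lengths are in mm, angles in rad, forces in N, time in s.
With the tool pointing down it reaches from about 400 to 875 mm from the base axis. Payload 4.4 kg.
Tool frame: the origin (TCP) lies at the very end of the fingers, on their centre line; the grasp point (between the pads) lies ctrl.grip_point_offset behind it (ctrl.grip_point_offset is the distance from the TCP to the grasp point, in mm); z points along the fingers, y is the line along which they close (so a half turn about z gives the same grasp; the last joint's range is limited). The gripper opens to 85 mm and grips with 20 to 120 N. Pads are 22 mm wide; open, the fingers measure 114 mm over their backs; the gripper's body (76 mm by 85 mm) begins 54 mm behind the grasp point. The pads swing forward as they close: fully open they stand 13 mm farther back than shut.
Start: joints at [1.09, 0.628, 0.038, 1.517, -0.027, 0.996, -0.02], TCP at [261.983, -594.881, 231.313] pointing down, gripper open.
Joint ranges: [-3.06, 3.06], [-0.37, 2.12], [-1.25, 1.32], [0.18, 2.47], [-1.1, 4.24], [0.23, 1.98], [-2.94, 2.94]. Speed limits (rad/s): [2.57, 2.57, 3.14, 3.14, 3.14, 3.14, 3.14].

### API

Orientations are given as [roll, pitch, yaw] about the fixed x, y, z axes, in that order (R = Rz(yaw) Ry(pitch) Rx(roll)).
In Python, from cell import read_state, cams, ctrl, models gives the robot as it stands. The module is installed in compiled form; this text tells all that it offers.
- The arm moves only by the tool creep_tool, called after ">>>" as a command line: name --argument value ..., lists and objects as JSON in quotes. Schema: {"type":"object","properties":{"ticks":{"type":"string"},"only":{"type":"string"},"quiet":{"type":"boolean"},"lines":{"type":"string"}},"required":["ticks"],"additionalProperties":false}. ticks is a string of 1 to 12 rows, one to a line, with the numbers parted by commas; each row has 7 numbers: dx, dy, dz in shares of the most that a row can go, 1 being 50 mm, then a rotation vector rx, ry, rz in shares of pi rad (1.0 is pi rad), then the finger opening in mm; each row shifts and turns the commanded pose from where the row before left it, along the tool's axes as they then stand; what a row does not reach is not made up. A row lasts 1/10 s, in which the tool goes at most 50 mm and 0.15 rad, less where a joint would pass 70% of its speed; a pose out of reach is approached as far as the arm can. The fingers move at their own pace and stop on an object; the grip force is fixed at half the most. Time passes only in rows, so rows that do not move let the fingers close. The tool returns the time, the measured TCP pose, the force, the opening and the grip force at its end. only (a regular expression) keeps the lines of the reply that match it, lines (a string "A,B") keeps lines A to B, and quiet returns only ok. A shift or turn number past 1, either way, is cut back to 1. Input that does not fit is refused with a message, and nothing moves.
- read_state(): the state, without advancing time (a new reading comes with each control period).
- cams.get_image(name): name is "side" or "top" or "wrist"; returns (picture, depth): 480x640x3 uint8, blue, green, red; 480x640 float32, mm along the optical axis (not along the pixel's ray), 0 where there is no reading.
- cams.calibration(name): a dict with "fx", "fy", "cx", "cy" (pixels), "rvec" (rotation vector, rad) and "tvec" (3), from world to camera coordinates, as OpenCV has them; the wrist camera has in their place "hand_eye" (4x4, takes a point from camera to tool coordinates, whose origin is the TCP and whose axes are the flange's). Camera axes: x right, y down, z forward; pixel columns grow to the right and rows downward; lengths in mm; the calibration is good to about 2 mm. A picture is of the moment at which its call begins: read the wrist's pose just before it. calibration takes no time and is no camera call.
- ctrl.finish_job(): hands the job in; it is judged then, once.
Trained networks look in the newest picture that a camera, given by its name, has taken for a name from the list of things; names that differ only in an ending like _2 or _b are one class to them, and where a whole thing is asked for, a point or a joint stands for the part that bears it (a point fixed in the world has none). Each returns a list of dicts, best first, with "confidence" (0 to 1); they miss things now and then, are a little off and sometimes report something else, mostly with a low value. They report only what shows in the picture. A call takes as long as a camera call. They do not tell look-alikes from the thing itself.
- models.search_frame(thing, camera): "extent" ([left, top, right, bottom] in pixels, round what is visible of it).
- models.mark_of(thing, camera): "position" ([column, row] in pixels: a listed point, or the origin of a listed thing).
The state is a dict: "clock": time; "qpos": joint angles; "qd": joint speeds; "tau": joint torques, N m; "eef_pos": TCP position; "tool_rot": TCP orientation; "force": force on the tool from outside, world axes, zero at the start; "torque": the same for the moment, N m; "width": finger opening in mm; "gripper_force": force on a finger pad.
Only numpy, scipy, OpenCV 4.12 (cv2) and the standard library are available. Lean on these libraries where they do the work, as an engineer would, in place of code of your own. Each camera call takes 0.05 s, during which the arm holds its last target. There are 200 camera calls.

### The job

Make up the two kits for the mould-making table. The two-bay tray gets the oval stone in its wider bay and the wooden scrubbing brush in its narrower bay; the three-bay tray gets the twin cartridge in its long bay, the square clay tablet in the larger of the two small bays and the little jar, upright, in the smallest bay. Everything must lie flat on the floor of its bay, the two fragile specimens (stone and tablet) must be set down, not dropped, and the dispenser gun, the tub and the long paintbrush stay where they are.

Things in the scene. Friction and masses are not known exactly. Their poses are not given: they have to be found in the camera images.
- tray_two: Shallow aluminium, grey-lined two-bay tray, fixed, 118 (x) by 153 (y) mm. Floor and walls 3 mm thick, rim 8 mm up. In its own frame: wider bay 112 (x) by 84 (y) mm inside, centre at x 0, y -31.5 mm. Narrower bay 112 by 60 mm, centre at x 0, y +43.5 mm. The origin is the centre of the underside; z is up.
- tray_three: Shallow aluminium, grey-lined three-bay tray, fixed, 152 (x) by 169 (y) mm. Floor and walls 3 mm thick, rim 8 mm up. In its own frame: long bay 146 (x) by 78 (y) mm inside, centre at x 0, y +42.5 mm. Larger small bay 83 by 82 mm, centre at x -31.5, y -40.5 mm. Smallest bay 60 by 82 mm, centre at x +43, y -40.5 mm. The origin is the centre of the underside; z is up.
- stone: Loose dark flat oval stone with upright sides, 84 mm long (its x), 56 mm wide (its y) and 25 mm high, about 0.16 kg; its long sides are straight and parallel over the middle 28 mm. The origin is the centre of the underside; z is up.
- tablet: Loose square tablet of grey-brown clay with upright sides, 56 by 56 mm and 25 mm high, about 0.14 kg. The origin is the centre of the underside; z is up.
- cartridge: Loose white twin cartridge lying flat: two barrels of 28 mm diameter side by side along its x, 52 mm wide over both (its y), 118 mm long in all, 28 mm high, about 0.13 kg; its widest line, where the fingers bear, is 14 mm above the underside. The short outlet points to its +x. The origin is the centre of the underside; z is up.
- scrub_brush: Loose wooden scrubbing brush, bristles down: a wooden block 88 mm long (its x), 36 mm wide (its y), from 16 to 34 mm above the underside, over a stiff bristle pad 80 by 30 mm; about 0.08 kg. The origin is the centre of the underside; z is up.
- jar: Loose small upright white jar with a grey cap, 40 mm in diameter, 50 mm high, about 0.08 kg. The origin is the centre of the underside; z is up.
- dispenser: White and black hand dispenser gun lying on the table beyond the work, about 360 by 190 mm, 36 mm high, 0.6 kg, loose; leave it alone. The origin lies under the edge of its white body away from the handles, at mid-length; its x points to the nozzle.
- tub: Round white lidded tub, 116 mm in diameter, 61 mm high, 0.5 kg, loose; leave it alone. The origin is the centre of the underside; z is up.
- paintbrush: Long thin paintbrush lying on the table to the left of the work, 224 mm along its x, 8 mm high, loose; leave it alone. Its origin is near the middle of its underside.
Not all that is in view belongs to the job. Several things have the shape of the scrub_brush; the one meant has the colours described above.

How it is judged (in metres and radians):
At the end, for the whole second after the job is handed in: Each of the five things lies flat (within 0.1 rad of upright; underside less than 2.5 mm above the bay floor) inside its own bay, its centre between the bay's walls, released and at rest (x of stone in the frame of tray_two between -0.02 and 0.02 m and y of stone in the frame of tray_two between -0.0465 and -0.0165 m and z of stone in the frame of tray_two between 0 and 0.0055 m and angle between each of stone, scrub_brush, cartridge, tablet, jar's own z axis and vertical below 0.1 rad and linear speed of each of stone, scrub_brush, cartridge, tablet, jar below 0.03 m/s and angular speed of each of stone, scrub_brush, cartridge, tablet, jar below 0.3 rad/s and x of scrub_brush in the frame of tray_two between -0.02 and 0.02 m and y of scrub_brush in the frame of tray_two between 0.0285 and 0.0585 m and z of scrub_brush in the frame of tray_two between 0 and 0.0055 m and x of cartridge in the frame of tray_three between -0.02 and 0.02 m and y of cartridge in the frame of tray_three between 0.0275 and 0.0575 m and z of cartridge in the frame of tray_three between 0 and 0.0055 m and x of tablet in the frame of tray_three between -0.0465 and -0.0165 m and y of tablet in the frame of tray_three between -0.0555 and -0.0255 m and z of tablet in the frame of tray_three between 0 and 0.0055 m and x of jar in the frame of tray_three between 0.03 and 0.056 m and y of jar in the frame of tray_three between -0.0625 and -0.0185 m and z of jar in the frame of tray_three between 0 and 0.0055 m); the robot touches nothing.
It fails at once if the stone or the tablet is dropped: moving faster than 0.7 m/s while not held (a fall of about 25 mm) ((contact force between the fingers and stone below 0.05 N and linear speed of stone above 0.7 m/s) or (contact force between the fingers and tablet below 0.05 N and linear speed of tablet above 0.7 m/s)).
It fails at once if the dispenser gun is moved by more than 30 mm (distance of dispenser from where it was at the start of the episode above 0.03 m).
It fails at once if the tub is moved by more than 30 mm (distance of tub from where it was at the start of the episode above 0.03 m).
It fails at once if the paintbrush is moved by more than 30 mm (distance of paintbrush from where it was at the start of the episode above 0.03 m).
It also fails if it takes over 112 s, if anything falls off the work surface, if the arm or the gripper's body presses on something with over 40 N, if the wrist force passes 120 N, or if a joint passes its speed limit or range.

## Working session

There is one attempt and no reset: what is moved stays moved. The work goes in short steps, Python scripts to look and compute and a tool call to move; the robot and the scene stay as the last step left them, time stands still between calls to the robot, and variables do not carry over. Pictures are saved under pics/ and viewed, at most 14 in all, crops included, and the job is handed in when it is done.

```bash
mkdir -p pics; python3 - <<'E'
from cell import read_state,cams,ctrl,models
import cv2,numpy as np
s=read_state();print(s,ctrl.grip_point_offset)
for n in("top","side"):
    im,d=cams.get_image(n);cv2.imwrite(f"pics/{n}0.png",im);np.save(f"{n}0.npy",d);print(n,cams.calibration(n))
    for t in["tray_two","tray_three","stone","tablet","cartridge","scrub_brush","jar"]:
        if n=="top":
            print(t,[(np.round(r["extent"]).astype(int).tolist(),round(r["confidence"],2)) for r in models.search_frame(t,n)],[(np.round(r["position"]).astype(int).tolist(),round(r["confidence"],2)) for r in models.mark_of(t,n)])
print(cams.calibration("wrist"),read_state()["clock"])
E
```

```text
{'clock': 0.0, 'qpos': array([ 1.09024912,  0.6293481 ,  0.03843277,  1.51836707, -0.02700409,
        0.9963057 , -0.02001296]), 'qd': array([-0.00143291,  0.00029171, -0.00041417, -0.00017268, -0.00081393,
        0.00105119, -0.00129665]), 'tau': array([ 6.70550235e-04, -5.63393891e+01,  1.22664593e+00, -1.93438983e+01,
        1.11372914e-02,  1.07366793e-02, -4.58688959e-06]), 'eef_pos': array([ 261.70255676, -594.30298493,  230.38794537]), 'tool_rot': array([-3.13968219e+00,  1.65963418e-05,  4.14739479e-01]), 'force': array([ 0.02535114, -0.18855793, -0.38893323]), 'torque': array([-0.03285368, -0.01284944, -0.00290812]), 'gripper_force': 0.0, 'width': 85.2844316701755} 18.700000000000003
top {'fx': 434.42088002472246, 'fy': 434.42088002472246, 'cx': 320.1219166048239, 'cy': 242.9131333876773, 'rvec': array([ 2.13803101, -2.13325057,  0.18149961]), 'tvec': array([ -18.81808839,  550.00179706, 1088.82148295])}
tray_two [([335, 243, 395, 292], 0.7), ([227, 237, 298, 296], 0.41)] [([365, 267], 0.75)]
tray_three [([228, 241, 298, 298], 0.72)] [([262, 269], 0.86), ([424, 211], 0.55
[... 469 characters left out ...]
203], 0.58)]
side {'fx': 510.73590408944955, 'fy': 510.73590408944955, 'cx': 321.38206509113206, 'cy': 240.4517204600452, 'rvec': array([ 0.15385173, -2.92186011,  1.09097616]), 'tvec': array([ 527.56346676,  108.3905431 , 1253.74641153])}
{'fx': 384.64346343547066, 'fy': 384.64346343547066, 'cx': 322.0282676390707, 'cy': 241.1175293084034, 'hand_eye': array([[-6.99091250e-05, -9.57508009e-01, -2.88406672e-01,
         7.55036092e+01],
       [ 9.99999373e-01,  2.55471470e-04, -1.09056097e-03,
         2.64415528e-02],
       [ 1.11790054e-03, -2.88406567e-01,  9.57507390e-01,
        -1.42410796e+02],
       [ 0.00000000e+00,  0.00000000e+00,  0.00000000e+00,
         1.00000000e+00]])} 0.8
```

```bash
python3 - <<'E'
import cv2
im=cv2.imread("pics/top0.png");cv2.imwrite("pics/topc.png",cv2.resize(im[130:400,140:540],None,fx=2,fy=2,interpolation=cv2.INTER_CUBIC))
E
```

```text
(no output)
```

View pics/topc.png

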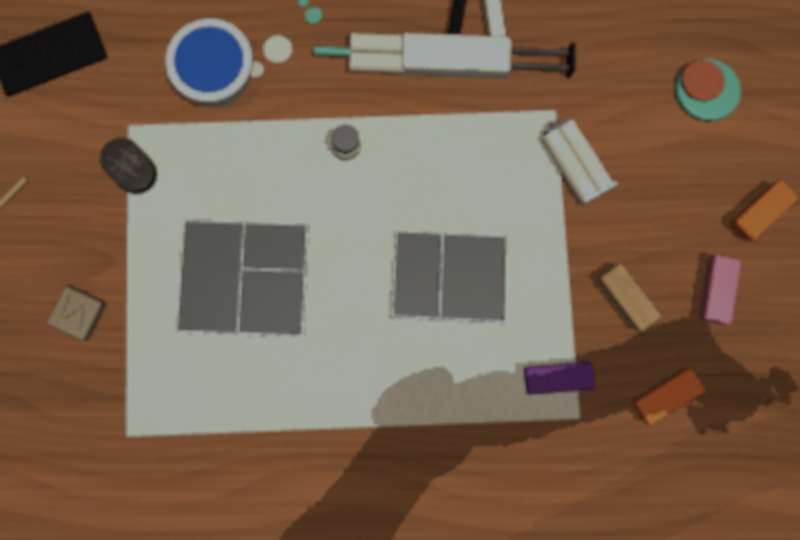

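View pics/top0.png

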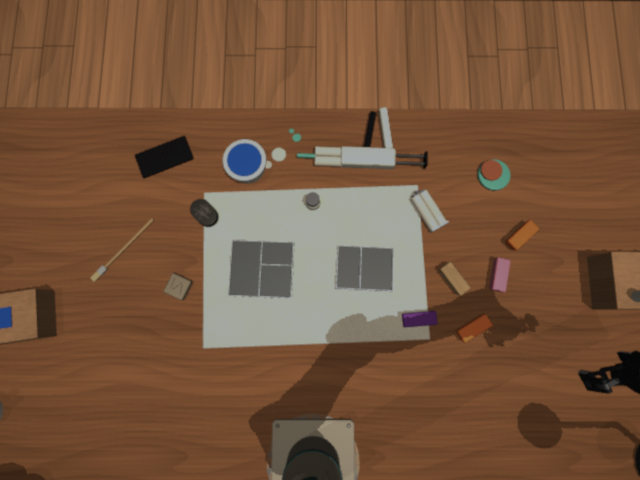

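The wide view has +x up and +y left. Things that could be taken for the brush, as full-image pixels: wood/tan (455,278), orange (522,235), pink (501,275), purple (420,319), orange-brown (475,328). The tan one matches the description. tray_three is at (262,269) and tray_two at (365,267). The stone is at (204,212), the tablet at (177,286), the cartridge at (429,210) and the jar at (313,201). I'll measure these and check the brush close up.

```bash
cat > h.py <<'E'
import numpy as np,cv2
from scipy.spatial.transform import Rotation as R
from cell import read_state,cams,ctrl,models
def cam2world(n,s=None):
    c=cams.calibration(n)
    if n=="wrist":
        T=np.eye(4);T[:3,:3]=R.from_euler("xyz",s["tool_rot"]).as_matrix();T[:3,3]=s["eef_pos"];return T@c["hand_eye"]
    Rm=cv2.Rodrigues(c["rvec"])[0];T=np.eye(4);T[:3,:3]=Rm.T;T[:3,3]=-Rm.T@c["tvec"];return T
def cloud(n,d,s=None):
    c=cams.calibration(n);v,u=np.mgrid[:480,:640]
    P=np.stack([(u-c["cx"])/c["fx"]*d,(v-c["cy"])/c["fy"]*d,d],-1)
    T=cam2world(n,s);W=P@T[:3,:3].T+T[:3,3];W[d<=0]=np.nan;return W
def rect(pts):
    (c,wh,a)=cv2.minAreaRect(pts[:,:2].astype(np.float32))
    w,h=wh
    if w<h:w,h,a=h,w,a+90
    return np.round(c,1),(round(w,1),round(h,1)),round(((np.radians(a)+np.pi/2)%np.pi)-np.pi/2,3)
def top(W,xy,rad,ztop,tol=5):
    m=(np.hypot(W[...,0]-xy[0],W[...,1]-xy[1])<rad)&(abs(W[...,2]-ztop)<tol)
    m=m.astype(np.uint8);n,l,st,ce=cv2.connectedComponentsWithStats(m)
    if n<2:return None
    k=1+np.argmax(st[1:,4]);p=W[l==k];return rect(p),len(p),round(float(np.median(p[:,2])),1),np.round(p[:,:2].mean(0),1)
E
python3 - <<'E'
from h import *
d=np.load("top0.npy");W=cloud("top",d)
im=cv2.imread("pics/top0.png")
for n,(u,v),r,z in[("stone",(204,212),70,25),("tablet",(177,286),60,25),("cart",(429,210),90,25),("brush",(455,278),70,34),("jar",(312,200),50,50),("tub",(245,160),90,61),("disp",(370,157),200,30)]:
    xy=W[v,u];print(n,np.round(xy,1),top(W,xy,r,z,6))
for n,(x0,y0,x1,y1) in[("three",(222,232,302,305)),("two",(330,240,400,297))]:
    g=im[y0:y1,x0:x1].max(2)<115; g=cv2.morphologyEx(g.astype(np.uint8),cv2.MORPH_CLOSE,np.ones((5,5)))
    w=W[y0:y1,x0:x1][g>0];print(n,rect(w),np.round(np.nanmedian(w,0),1))
    m=W[y0:y1,x0:x1];m=m[m[...,2]>5];print(len(m),rect(m) if len(m)>5 else 0)
print("table z",np.round([W[320,380],W[380,150],W[200,300],W[268,345]],1))
cv2.imwrite("pics/br.png",cv2.resize(im[250:350,395:545],None,fx=5,fy=5,interpolation=cv2.INTER_CUBIC))
E
```

```text
stone [637.3 295.1  24.6] ((array([638.3, 296.2]), (82.3, 53.1), np.float64(0.799)), 529, 25.4, array([638., 296.]))
tablet [438.4 356.6  24.3] ((array([439.3, 356. ]), (56.2, 55.9), np.float64(1.149)), 454, 25.4, array([439. , 355.7]))
cart [ 644.4 -311.2   24.8] ((array([ 650.3, -309.5]), (118.1, 53.9), np.float64(0.555)), 707, 26.0, array([ 647.1, -310.8]))
brush [ 460.  -368.8   36.1] ((array([ 461.1, -370.3]), (87.3, 37.8), np.float64(0.646)), 458, 33.7, array([ 460.8, -370.1]))
jar [664.4   4.1  50.4] ((array([669.6,   2.9]), (34.9, 34.5), np.float64(0.002)), 148, 50.4, array([669.5,   2.5]))
tub [770.8 182.8  61. ] ((array([773.8, 184.8]), (115.1, 113.0), np.float64(0.455)), 1412, 61.4, array([772.5, 184.3]))
disp [ 790.7 -153.5   33.2] ((array([ 809.6, -133.8]), (257.0, 159.4), np.float64(-1.003)), 1201, 31.0, array([ 811.2, -119.1]))
three (array([414.5,  61.8]), (3.6, 0.0), np.float64(-1.571)) [486.2 141.6   3.5]
1172 (array([489.7, 141.1]), (214.7, 193.9), np.float64(-1.569))
two (array([nan, nan]), (0.0, 0.0), np.float64(0.0)) [ 489.4 -137.8    3.1]
702 (array([ 489.7, -137.1]), (185.9, 150.9), np.float64(-1.57))
table z [[ 3.517e+02 -1.763e+02  4.000e-01]
 [ 1.981e+02  4.204e+02  0.000e+00]
 [ 6.782e+02  3.820e+01 -8.000e-01]
 [ 4.892e+02 -8.480e+01  1.900e+00]]
```

View pics/br.png

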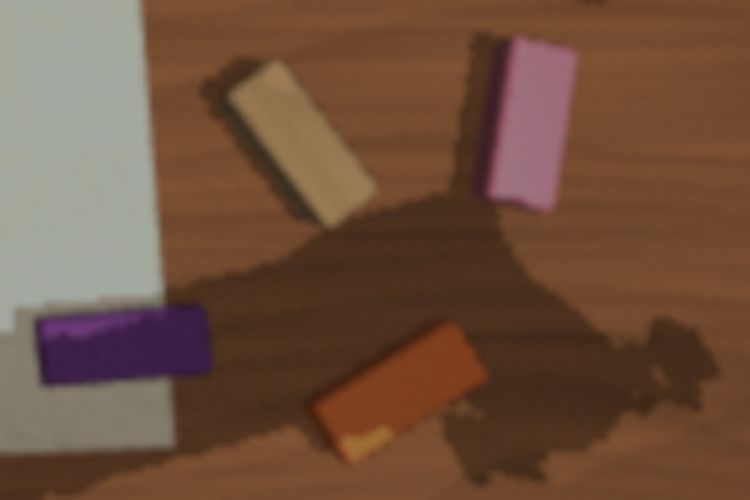

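The crop confirms it: the tan block at full pixel (455,278) is plain wood; the others are pink, purple and orange. Next the trays, with the mask mended.

```bash
python3 - <<'E'
from h import *
im=cv2.imread("pics/top0.png");d=np.load("top0.npy")
P=cloud("top",np.full((480,640),1.0));C=cam2world("top")[:3,3]
D=P-C;W=C+D*((3-C[2])/D[...,2:])
for n,(x0,y0,x1,y1) in[("three",(222,232,302,305)),("two",(330,240,400,297))]:
    g=(im[y0:y1,x0:x1].max(2)<120).astype(np.uint8)
    g=cv2.morphologyEx(g,cv2.MORPH_CLOSE,np.ones((5,5)));g=cv2.morphologyEx(g,cv2.MORPH_OPEN,np.ones((7,7)))
    print(n,g.sum(),rect(W[y0:y1,x0:x1][g>0]))
s=read_state();print(s["clock"],s["tool_rot"],s["eef_pos"])
E
```

```text
three 3266 (array([488.1, 141.1]), (163.7, 145.3), np.float64(1.538))
two 2236 (array([ 490.6, -137.6]), (146.6, 111.0), np.float64(1.523))
0.8 [ 3.14158838e+00 -5.25345395e-05  4.14803034e-01] [ 261.97998465 -594.88287873  231.32635941]
```

```bash
cat >> h.py <<'E'
def plan(x,y,z,yaw):
    s=read_state();p=s["eef_pos"];r=s["tool_rot"]
    a=((r[2]-yaw+np.pi/2)%np.pi)-np.pi/2   # tool z turn (half turn allowed)
    f=r[2]-a;Rf=R.from_euler("xyz",[np.pi,0,f]).as_matrix()
    d=Rf.T@(np.array([x,y,z])-p)
    print(f"t={s['clock']:.1f} pos={np.round(p,1)} rpy={np.round(r,3)} w={s['width']:.1f} Fz={s['force'][2]:.1f} gf={s['gripper_force']:.0f} | turn z {a:.3f} then tool move {np.round(d,1)}")
E
cat > p.py <<'E'
import sys;from h import plan;plan(*map(float,sys.argv[1:]))
E
python3 p.py 461 -370 130 0.646
```

```text
t=0.8 pos=[ 262.  -594.9  231.3] rpy=[ 3.142 -0.     0.415] w=85.8 Fz=0.3 gf=0 | turn z -0.231 then tool move [294.3 -59.8 101.3]
```

The manual's scale: shifts go in shares of 50 mm and turns go in shares of pi rad. Converting my numbers, 42 mm is 0.84, 14.5 mm is 0.29, -0.1155 rad / 3.1416 = -0.0368.

>>> creep_tool --ticks "0,0,0,0,0,-0.0368,85\n0,0,0,0,0,-0.0368,85\n0.84,-0.17,0.29,0,0,0,55\n0.84,-0.17,0.29,0,0,0,55\n0.84,-0.17,0.29,0,0,0,55\n0.84,-0.17,0.29,0,0,0,55\n0.84,-0.17,0.29,0,0,0,55\n0.84,-0.17,0.29,0,0,0,55\n0.84,-0.17,0.29,0,0,0,55\n0,0,0,0,0,0,55\n0,0,0,0,0,0,55"

```text
clock: 1.9
eef_pos: [461.8, -369.2, 129.5]
tool_rot: [-3.141, 0.0, 0.649]
force: [-0.2, -0.1, 0.7]
width: 55.2
gripper_force: 0.0
```

```bash
python3 - <<'E'
from h import *
plan(461,-370,9,.646)
s=read_state();im,d=cams.get_image("wrist");cv2.imwrite("pics/w0.png",im)
W=cloud("wrist",d,s)
print(top(W,(461,-370),75,34,6))
T=np.eye(4);T[:3,:3]=R.from_euler("xyz",s["tool_rot"]).as_matrix();T[:3,3]=s["eef_pos"]
t=(W-T[:3,3])@T[:3,:3]
m=(abs(t[...,0])<14)&(abs(t[...,1])<60)&(t[...,2]<20)&(t[...,2]>-60)
print(m.sum(),np.round(np.nanpercentile(t[m],[0,5,50,95,99,100],axis=0),1) if m.sum() else 0)
E
```

```text
t=1.9 pos=[ 461.8 -369.2  129.5] rpy=[-3.141  0.     0.649] w=55.2 Fz=0.7 gf=0 | turn z 0.003 then tool move [ -1.2   0.2 120.5]
((array([ 461.5, -369.6]), (87.4, 36.1), np.float64(0.624)), 6960, 33.7, array([ 463.8, -367.8]))
15172 [[-11.1 -60.  -60. ]
 [ -5.7 -48.1 -59.6]
 [  8.7  27.7 -51.5]
 [ 13.8  49.4 -13.2]
 [ 14.   57.8  -7.3]
 [ 14.   60.   -3.3]]
```

View pics/w0.png

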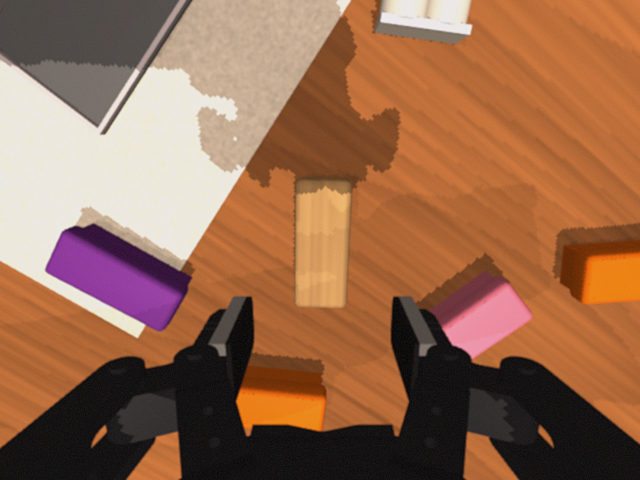

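The wrist view shows the tan brush centred at (322,243) between the fingers. At 55 mm opening the fingertips sit about 4 mm behind the TCP. Descend and grip.

Scaled: 40 mm is 0.8, 30 mm is 0.6.

>>> creep_tool --ticks "0,0,0.8,0,0,0,55\n0,0,0.8,0,0,0,55\n0,0,0.6,0,0,0,55\n0,0,0.2,0,0,0,55\n0,0,0,0,0,0,20\n0,0,0,0,0,0,20\n0,0,0,0,0,0,20\n0,0,0,0,0,0,20"

```text
clock: 2.75
eef_pos: [461.8, -371.2, 11.3]
tool_rot: [3.139, -0.001, 0.646]
force: [0.1, -0.6, -1.1]
width: 34.9
gripper_force: 61.1
```

```bash
python3 p.py 461 -370 9 0.646
```

```text
t=2.8 pos=[ 461.8 -371.2   11.3] rpy=[ 3.139e+00 -1.000e-03  6.460e-01] w=34.9 Fz=-1.1 gf=61 | turn z -0.000 then tool move [ 0.1 -1.5  2.3]
```

Scaled: -45 mm is -0.9, -35 mm is -0.7.

>>> creep_tool --ticks "0,0,-0.7,0,0,0,20\n0,0,-0.9,0,0,0,20\n0,0,0,0,0,0,20"

```text
clock: 3.05
eef_pos: [464.7, -373.3, 96.1]
tool_rot: [3.13, -0.003, 0.646]
force: [0.8, -1.1, -1.4]
width: 35.0
gripper_force: 61.3
```

```bash
python3 p.py 492.7 -94.1 90 -0.048
```

```text
t=3.0 pos=[ 464.7 -373.3   96.1] rpy=[ 3.13e+00 -3.00e-03  6.46e-01] w=35.0 Fz=-1.4 gf=61 | turn z 0.694 then tool move [  14.5 -280.2    6.1]
```

Scaled: -46 mm is -0.92, 2.5 mm is 0.05, 0.139 rad / 3.1416 = 0.0442.

>>> creep_tool --ticks "0,0,0,0,0,0.0442,20\n0,0,0,0,0,0.0442,20\n0,0,0,0,0,0.0442,20\n0,0,0,0,0,0.0442,20\n0,0,0,0,0,0.0442,20\n0.05,-0.92,0,0,0,0,20\n0.05,-0.92,0,0,0,0,20\n0.05,-0.92,0,0,0,0,20\n0.05,-0.92,0,0,0,0,20\n0.05,-0.92,0,0,0,0,20\n0.05,-0.92,0,0,0,0,20\n0,0,0,0,0,0,20"

```text
clock: 4.25
eef_pos: [490.4, -86.5, 89.9]
tool_rot: [-3.136, 0.0, -0.037]
force: [0.2, -0.5, -2.1]
width: 35.3
gripper_force: 61.2
```

>>> creep_tool --ticks "0,0,0,0,0,0,20\n0,0,0,0,0,0,20"

```text
clock: 4.45
eef_pos: [489.7, -96.9, 90.2]
tool_rot: [3.141, -0.001, -0.051]
force: [0.0, -1.0, 0.0]
width: 34.8
gripper_force: 61.2
```

```bash
python3 p.py 492.7 -94.1 14 -0.048
```

```text
t=4.5 pos=[489.7 -96.9  90.2] rpy=[ 3.141e+00 -1.000e-03 -5.100e-02] w=34.8 Fz=0.0 gf=61 | turn z -0.003 then tool move [ 2.9 -2.9 76.2]
```

Scaled: 30 mm is 0.6, 25 mm is 0.5.

>>> creep_tool --ticks "0.06,-0.06,0.6,0,0,0,20\n0,0,0.5,0,0,0,20\n0,0,0.24,0,0,0,20\n0,0,0.1,0,0,0,20\n0,0,0,0,0,0,20\n0,0,0,0,0,0,20\n0,0,0,0,0,0,20"

```text
clock: 5.15
eef_pos: [493.4, -93.0, 18.7]
tool_rot: [3.141, -0.002, -0.049]
force: [0.9, -0.2, -1.0]
width: 34.9
gripper_force: 61.3
```

```bash
python3 p.py 492.7 -94.1 13 -0.048
```

```text
t=5.2 pos=[493.4 -93.   18.7] rpy=[ 3.141e+00 -2.000e-03 -4.900e-02] w=34.9 Fz=-1.0 gf=61 | turn z -0.001 then tool move [-0.6  1.2  5.7]
```

Scaled: 3 mm is 0.06, 1.5 mm is 0.03.

>>> creep_tool --ticks "0,0,0.06,0,0,0,20\n0,0,0.03,0,0,0,20\n0,0,0.03,0,0,0,20\n0,0,0,0,0,0,20\n0,0,0,0,0,0,20"

```text
clock: 5.65
eef_pos: [493.0, -92.6, 13.3]
tool_rot: [-3.141, -0.001, -0.049]
force: [-2.1, 1.3, 15.3]
width: 35.1
gripper_force: 63.1
```

```bash
python3 p.py 492.7 -94.1 13 -0.048
```

```text
t=5.7 pos=[493.  -92.6  13.3] rpy=[-3.141e+00 -1.000e-03 -4.900e-02] w=35.1 Fz=15.3 gf=63 | turn z -0.001 then tool move [-0.2  1.5  0.3]
```

Scaled: -45 mm is -0.9, -35 mm is -0.7.

>>> creep_tool --ticks "0,0,0,0,0,0,46\n0,0,0,0,0,0,46\n0,0,0,0,0,0,46\n0,0,-0.6,0,0,0,46\n0,0,-0.9,0,0,0,46\n0,0,-0.7,0,0,0,75\n0,0,0,0,0,0,75\n0,0,0,0,0,0,75"

```text
clock: 6.45
eef_pos: [493.0, -92.5, 122.3]
tool_rot: [-3.142, -0.001, -0.049]
force: [0.3, 0.2, -1.2]
width: 75.2
gripper_force: 0.0
```

```bash
python3 p.py 650 -309.5 120 0.555
```

```text
t=6.5 pos=[493.  -92.5 122.3] rpy=[-3.142e+00 -1.000e-03 -4.900e-02] w=75.2 Fz=-1.2 gf=0 | turn z -0.604 then tool move [ 19.  267.2   2.3]
```

Scaled: 44.5 mm is 0.89, 3 mm is 0.06, -0.121 rad / 3.1416 = -0.0385.

>>> creep_tool --ticks "0,0,0,0,0,-0.0385,75\n0,0,0,0,0,-0.0385,75\n0,0,0,0,0,-0.0385,75\n0,0,0,0,0,-0.0385,75\n0,0,0,0,0,-0.0382,75\n0.06,0.89,0,0,0,0,75\n0.06,0.89,0,0,0,0,75\n0.06,0.89,0,0,0,0,75\n0.06,0.89,0,0,0,0,75\n0.06,0.89,0,0,0,0,75\n0.06,0.89,0,0,0,0,75\n0,0,0,0,0,0,75"

```text
clock: 7.65
eef_pos: [649.1, -317.1, 118.8]
tool_rot: [3.138, 0.002, 0.549]
force: [-0.6, -0.1, -0.3]
width: 75.4
gripper_force: 0.0
```

>>> creep_tool --ticks "0,0,0,0,0,0,75\n0,0,0,0,0,0,75\n0,0,0,0,0,0,75"

```text
clock: 7.95
eef_pos: [648.0, -308.0, 121.1]
tool_rot: [-3.139, 0.0, 0.556]
force: [-0.3, -0.3, 0.3]
width: 74.9
gripper_force: 0.0
```

```bash
python3 - <<'E'
from h import *
plan(650,-309.5,4,.555)
s=read_state();im,d=cams.get_image("wrist");W=cloud("wrist",d,s)
print(top(W,(650,-309.5),90,24,6))
E
```

```text
t=8.0 pos=[ 648.  -308.   121.1] rpy=[-3.139  0.     0.556] w=74.9 Fz=0.3 gf=0 | turn z 0.001 then tool move [  0.9   2.3 117.1]
((array([ 650.8, -309.3]), (118.6, 51.9), np.float64(0.524)), 12686, 26.5, array([ 651.3, -308.9]))
```

Scaled: 40 mm is 0.8, 25 mm is 0.5, 0.03 rad / 3.1416 = 0.0095.

>>> creep_tool --ticks "0.03,0.05,0.8,0,0,0.0095,75\n0,0,0.8,0,0,0,75\n0,0,0.5,0,0,0,75\n0,0,0.24,0,0,0,75\n0,0,0,0,0,0,75\n0,0,0,0,0,0,75\n0,0,0,0,0,0,75"

```text
clock: 8.7
eef_pos: [652.7, -312.1, 7.1]
tool_rot: [3.139, -0.002, 0.525]
force: [0.7, -1.1, -0.4]
width: 75.1
gripper_force: 0.0
```

```bash
python3 p.py 650.8 -309.3 4 0.53
```

```text
t=8.7 pos=[ 652.7 -312.1    7.1] rpy=[ 3.139e+00 -2.000e-03  5.250e-01] w=75.1 Fz=-0.4 gf=0 | turn z -0.005 then tool move [-0.2 -3.3  3.1]
```

Scaled: -2.5 mm is -0.05.

>>> creep_tool --ticks "0,-0.05,0.05,0,0,0,75\n0,0,0,0,0,0,75\n0,0,0,0,0,0,40\n0,0,0,0,0,0,40\n0,0,0,0,0,0,40\n0,0,0,0,0,0,40\n0,0,0,0,0,0,40"

```text
clock: 9.4
eef_pos: [650.5, -309.6, 3.1]
tool_rot: [3.141, -0.001, 0.525]
force: [-0.8, 0.4, 5.3]
width: 50.3
gripper_force: 62.6
```

```bash
python3 p.py 650.8 -309.3 4 0.53
```

```text
t=9.4 pos=[ 650.5 -309.6    3.1] rpy=[ 3.141e+00 -1.000e-03  5.250e-01] w=50.3 Fz=5.3 gf=63 | turn z -0.005 then tool move [ 0.4 -0.1 -0.9]
```

>>> creep_tool --ticks "0,0,-0.5,0,0,0,40\n0,0,-0.9,0,0,0,40\n0,0,-0.6,0,0,0,40\n0,0,0,0,0,0,40\n0,0,0,0,0,0,40\n0,0,0,0,0,0,40"

```text
clock: 10.0
eef_pos: [648.6, -308.6, 100.4]
tool_rot: [-3.139, 0.002, 0.525]
force: [-0.2, 0.5, -1.4]
width: 50.0
gripper_force: 62.5
```

```bash
python3 p.py 489.5 183.6 105 -0.033
```

```text
t=10.0 pos=[ 648.6 -308.6  100.4] rpy=[-3.139e+00  2.000e-03  5.250e-01] w=50.0 Fz=-1.4 gf=62 | turn z 0.558 then tool move [-175.3 -486.7   -4.6]
```

Scaled: -44.2 mm is -0.884, -16 mm is -0.32, 0.1395 rad / 3.1416 = 0.0444.

>>> creep_tool --ticks "0,0,0,0,0,0.0444,40\n0,0,0,0,0,0.0444,40\n0,0,0,0,0,0.0444,40\n0,0,0,0,0,0.0444,40\n-0.32,-0.884,0,0,0,0,40\n-0.32,-0.884,0,0,0,0,40\n-0.32,-0.884,0,0,0,0,40\n-0.32,-0.884,0,0,0,0,40\n-0.32,-0.884,0,0,0,0,40\n-0.32,-0.884,0,0,0,0,40"

```text
clock: 11.0
eef_pos: [560.9, -39.3, 100.8]
tool_rot: [3.142, 0.003, -0.033]
force: [1.8, 0.8, -1.1]
width: 50.1
gripper_force: 62.5
```

>>> creep_tool --ticks "-0.32,-0.884,0,0,0,0,40\n-0.32,-0.884,0,0,0,0,40\n-0.32,-0.884,0,0,0,0,40\n-0.32,-0.884,0,0,0,0,40\n-0.32,-0.884,0,0,0,0,40\n0,0,0,0,0,0,40\n0,0,0,0,0,0,40\n0,0,0,0,0,0,40\n0,0,0,0,0,0,40"

```text
clock: 11.9
eef_pos: [490.6, 180.5, 101.9]
tool_rot: [3.14, 0.0, -0.036]
force: [-0.2, -0.3, -1.0]
width: 49.5
gripper_force: 62.6
```

```bash
python3 p.py 489.5 183.6 8 -0.033
```

```text
t=11.9 pos=[490.6 180.5 101.9] rpy=[ 3.14   0.    -0.036] w=49.5 Fz=-1.0 gf=63 | turn z -0.003 then tool move [-1.2 -3.1 93.9]
```

Scaled: 40 mm is 0.8, 32 mm is 0.64.

>>> creep_tool --ticks "-0.02,-0.06,0.8,0,0,0,40\n0,0,0.64,0,0,0,40\n0,0,0.3,0,0,0,40\n0,0,0,0,0,0,40\n0,0,0,0,0,0,40\n0,0,0,0,0,0,40\n0,0,0.04,0,0,0,40\n0,0,0,0,0,0,40\n0,0,0,0,0,0,40"

```text
clock: 12.8
eef_pos: [489.6, 185.7, 13.8]
tool_rot: [-3.141, -0.001, -0.033]
force: [0.4, -0.5, -1.2]
width: 49.8
gripper_force: 62.6
```

```bash
python3 p.py 489.5 183.6 7 -0.033
```

```text
t=12.8 pos=[489.6 185.7  13.8] rpy=[-3.141e+00 -1.000e-03 -3.300e-02] w=49.8 Fz=-1.2 gf=63 | turn z -0.000 then tool move [-0.   2.1  6.8]
```

Scaled: 3 mm is 0.06, 2 mm is 0.04.

>>> creep_tool --ticks "0,0.03,0.06,0,0,0,40\n0,0,0.04,0,0,0,40\n0,0,0.02,0,0,0,40\n0,0,0,0,0,0,40\n0,0,0,0,0,0,40\n0,0,0,0,0,0,40"

```text
clock: 13.4
eef_pos: [489.3, 184.0, 7.3]
tool_rot: [-3.142, -0.0, -0.033]
force: [-0.3, 0.5, -1.6]
width: 49.7
gripper_force: 62.6
```

```bash
python3 p.py 489.5 183.6 7 -0.033
```

```text
t=13.4 pos=[489.3 184.    7.3] rpy=[-3.142 -0.    -0.033] w=49.7 Fz=-1.6 gf=63 | turn z -0.000 then tool move [0.2 0.4 0.3]
```

Scaled: 1 mm is 0.02, 0.5 mm is 0.01.

>>> creep_tool --ticks "0,0,0.02,0,0,0,40\n0,0,0.01,0,0,0,40\n0,0,0,0,0,0,40\n0,0,0,0,0,0,40"

```text
clock: 13.8
eef_pos: [489.4, 184.1, 6.1]
tool_rot: [-3.141, -0.0, -0.033]
force: [0.0, 0.2, 3.4]
width: 50.0
gripper_force: 63.1
```

Scaled: -45 mm is -0.9, -40 mm is -0.8.

>>> creep_tool --ticks "0,0,0,0,0,0,59\n0,0,0,0,0,0,59\n0,0,0,0,0,0,59\n0,0,-0.5,0,0,0,59\n0,0,-0.9,0,0,0,59\n0,0,-0.8,0,0,0,80\n0,0,0,0,0,0,80\n0,0,0,0,0,0,80\n0,0,0,0,0,0,80"

```text
clock: 14.7
eef_pos: [488.3, 183.9, 115.0]
tool_rot: [3.141, 0.002, -0.033]
force: [1.0, -0.2, -0.3]
width: 79.6
gripper_force: 0.0
```

```bash
python3 p.py 439.3 356 120 -0.422
```

```text
t=14.7 pos=[488.3 183.9 115. ] rpy=[ 3.141e+00  2.000e-03 -3.300e-02] w=79.6 Fz=-0.3 gf=0 | turn z 0.389 then tool move [-115.2 -136.9   -5. ]
```

Scaled: -34.2 mm is -0.684, -28.8 mm is -0.576, 0.13 rad / 3.1416 = 0.0414.

>>> creep_tool --ticks "0,0,0,0,0,0.0414,80\n0,0,0,0,0,0.0414,80\n0,0,0,0,0,0.0414,80\n-0.576,-0.684,-0.02,0,0,0,80\n-0.576,-0.684,-0.02,0,0,0,80\n-0.576,-0.684,-0.02,0,0,0,80\n-0.576,-0.684,-0.02,0,0,0,80\n0,0,0,0,0,0,80\n0,0,0,0,0,0,80\n0,0,0,0,0,0,80"

```text
clock: 15.7
eef_pos: [440.5, 354.0, 118.8]
tool_rot: [3.139, -0.0, -0.425]
force: [0.7, 0.7, -1.1]
width: 80.5
gripper_force: 0.0
```

```bash
python3 - <<'E'
from h import *
plan(439.3,356,4,-.422)
s=read_state();im,d=cams.get_image("wrist");W=cloud("wrist",d,s)
print(top(W,(439.3,356),60,25,5))
print(top(W,(489.5,183.6),90,27,6))
E
```

```text
t=15.7 pos=[440.5 354.  118.8] rpy=[ 3.139 -0.    -0.425] w=80.5 Fz=-1.1 gf=0 | turn z -0.003 then tool move [ -1.9  -1.3 114.8]
((array([439.7, 358.4]), (56.0, 54.9), np.float64(1.143)), 6874, 24.9, array([441. , 357.8]))
((array([478.9, 185.7]), (97.2, 53.1), np.float64(-0.034)), 15017, 29.5, array([476.5, 190.2]))
```

Scaled: 40 mm is 0.8, 22 mm is 0.44.

>>> creep_tool --ticks "-0.03,-0.04,0.8,0,0,0,80\n0,0,0.8,0,0,0,80\n0,0,0.44,0,0,0,80\n0,0,0.24,0,0,0,80\n0,0,0,0,0,0,80\n0,0,0,0,0,0,80\n0,0,0,0,0,0,80"

```text
clock: 16.45
eef_pos: [441.0, 358.8, 7.2]
tool_rot: [-3.139, -0.001, -0.424]
force: [-0.0, 0.9, 0.1]
width: 80.0
gripper_force: 0.0
```

```bash
python3 p.py 439.5 357 4 -0.425
```

```text
t=16.4 pos=[441.  358.8   7.2] rpy=[-3.139e+00 -1.000e-03 -4.240e-01] w=80.0 Fz=0.1 gf=0 | turn z 0.001 then tool move [-0.6  2.3  3.2]
```

Scaled: 3 mm is 0.06, 1.5 mm is 0.03.

>>> creep_tool --ticks "0,0.03,0.06,0,0,0,80\n0,0,0,0,0,0,80\n0,0,0,0,0,0,80\n0,0,0,0,0,0,40\n0,0,0,0,0,0,40\n0,0,0,0,0,0,40\n0,0,0,0,0,0,40\n0,0,0,0,0,0,40"

```text
clock: 17.25
eef_pos: [439.4, 357.2, 3.3]
tool_rot: [-3.141, -0.0, -0.423]
force: [-0.4, -0.7, 5.7]
width: 55.0
gripper_force: 64.9
```

>>> creep_tool --ticks "0,0,-0.5,0,0,0,40\n0,0,-0.8,0,0,0,40\n0,0,-0.5,0,0,0,40\n0,0,0,0,0,0,40\n0,0,0,0,0,0,40\n0,0,0,0,0,0,40"

```text
clock: 17.85
eef_pos: [438.1, 356.7, 91.5]
tool_rot: [3.139, 0.001, -0.423]
force: [0.2, -0.6, -1.5]
width: 54.7
gripper_force: 64.5
```

```bash
python3 p.py 455.3 101.6 95 -0.033
```

```text
t=17.9 pos=[438.1 356.7  91.5] rpy=[ 3.139e+00  1.000e-03 -4.230e-01] w=54.7 Fz=-1.5 gf=64 | turn z -0.390 then tool move [ 25.6 254.4  -3.5]
```

Scaled: 42.3 mm is 0.846, 4.2 mm is 0.084, -0.13 rad / 3.1416 = -0.0414.

>>> creep_tool --ticks "0,0,0,0,0,-0.0414,40\n0,0,0,0,0,-0.0414,40\n0,0,0,0,0,-0.0414,40\n0.084,0.846,0,0,0,0,40\n0.084,0.846,0,0,0,0,40\n0.084,0.846,0,0,0,0,40\n0.084,0.846,0,0,0,0,40\n0.084,0.846,0,0,0,0,40\n0.084,0.846,0,0,0,0,40\n0,0,0,0,0,0,40\n0,0,0,0,0,0,40\n0,0,0,0,0,0,40"

```text
clock: 19.05
eef_pos: [455.5, 103.6, 92.1]
tool_rot: [-3.141, 0.001, -0.032]
force: [0.0, 0.0, -1.7]
width: 54.6
gripper_force: 64.4
```

```bash
python3 p.py 455.3 101.6 7 -0.033
```

```text
t=19.1 pos=[455.5 103.6  92.1] rpy=[-3.141e+00  1.000e-03 -3.200e-02] w=54.6 Fz=-1.7 gf=64 | turn z 0.001 then tool move [-0.2  2.  85.1]
```

Scaled: 35 mm is 0.7, 27 mm is 0.54.

>>> creep_tool --ticks "0,0.04,0.7,0,0,0,40\n0,0,0.54,0,0,0,40\n0,0,0.24,0,0,0,40\n0,0,0.1,0,0,0,40\n0,0,0,0,0,0,40\n0,0,0,0,0,0,40\n0,0,0,0,0,0,40\n0,0,0,0,0,0,40"

```text
clock: 19.85
eef_pos: [456.3, 101.1, 14.3]
tool_rot: [-3.141, -0.001, -0.032]
force: [-0.3, -0.2, -1.0]
width: 54.1
gripper_force: 64.3
```

```bash
python3 p.py 455.3 101.6 7 -0.033
```

```text
t=19.9 pos=[456.3 101.1  14.3] rpy=[-3.141e+00 -1.000e-03 -3.200e-02] w=54.1 Fz=-1.0 gf=64 | turn z 0.001 then tool move [-1.  -0.4  7.3]
```

Scaled: 3 mm is 0.06, 2 mm is 0.04.

>>> creep_tool --ticks "-0.02,0,0.06,0,0,0,40\n0,0,0.04,0,0,0,40\n0,0,0.03,0,0,0,40\n0,0,0.01,0,0,0,40\n0,0,0.01,0,0,0,40\n0,0,0,0,0,0,40\n0,0,0,0,0,0,40"

```text
clock: 20.55
eef_pos: [455.0, 100.7, 6.4]
tool_rot: [-3.142, -0.0, -0.033]
force: [-0.7, 1.3, -2.4]
width: 54.8
gripper_force: 64.3
```

Scaled: 0.7 mm is 0.014.

>>> creep_tool --ticks "0,0,0.014,0,0,0,40\n0,0,0,0,0,0,40\n0,0,0,0,0,0,40"

```text
clock: 20.85
eef_pos: [455.1, 100.7, 6.3]
tool_rot: [-3.141, -0.001, -0.033]
force: [-1.6, -0.1, 6.5]
width: 54.8
gripper_force: 65.4
```

Scaled: -45 mm is -0.9, -40 mm is -0.8, -0.139 rad / 3.1416 = -0.0442.

>>> creep_tool --ticks "0,0,0,0,0,0,63\n0,0,0,0,0,0,63\n0,0,0,0,0,0,63\n0,0,-0.5,0,0,0,63\n0,0,-0.9,0,0,0,63\n0,0,-0.8,0,0,-0.0442,80\n0,0,0,0,0,-0.0442,80\n0,0,0,0,0,-0.0442,80\n0,0,0,0,0,-0.0442,80\n0,0,0,0,0,-0.0439,80\n0,0,0,0,0,-0.0439,80\n0,0,0,0,0,0,80"

```text
clock: 22.05
eef_pos: [454.8, 100.6, 115.6]
tool_rot: [-3.141, -0.0, 0.799]
force: [0.1, -0.3, 0.5]
width: 80.0
gripper_force: 0.0
```

```bash
python3 p.py 638.3 296.2 120 0.799
```

```text
t=22.1 pos=[454.8 100.6 115.6] rpy=[-3.141 -0.     0.799] w=80.0 Fz=0.5 gf=0 | turn z 0.000 then tool move [268.1  -4.9  -4.4]
```

Scaled: 44.7 mm is 0.894, -1 mm is -0.02.

>>> creep_tool --ticks "0.894,-0.016,-0.02,0,0,0,80\n0.894,-0.016,-0.02,0,0,0,80\n0.894,-0.016,-0.02,0,0,0,80\n0.894,-0.016,-0.02,0,0,0,80\n0.894,-0.016,0,0,0,0,80\n0.894,-0.016,0,0,0,0,80\n0,0,0,0,0,0,80\n0,0,0,0,0,0,80\n0,0,0,0,0,0,80"

```text
clock: 22.95
eef_pos: [637.7, 294.8, 119.1]
tool_rot: [-3.142, 0.002, 0.796]
force: [-0.5, -0.7, 0.0]
width: 80.1
gripper_force: 0.0
```

```bash
python3 - <<'E'
from h import *
plan(638.3,296.2,4,.799)
s=read_state();im,d=cams.get_image("wrist");W=cloud("wrist",d,s)
print(top(W,(638.3,296.2),65,25,5))
E
```

```text
t=22.9 pos=[637.7 294.8 119.1] rpy=[-3.142e+00  2.000e-03  7.960e-01] w=80.1 Fz=0.0 gf=0 | turn z -0.003 then tool move [  1.5  -0.6 115.1]
((array([639.9, 299.5]), (82.6, 56.2), np.float64(0.774)), 8999, 24.8, array([641.5, 300.9]))
```

Scaled: 40 mm is 0.8, 22 mm is 0.44, 0.012 rad / 3.1416 = 0.0038.

>>> creep_tool --ticks "0.06,-0.02,0.8,0,0,0.0038,80\n0,0,0.8,0,0,0,80\n0,0,0.44,0,0,0,80\n0,0,0.2,0,0,0,80\n0,0,0,0,0,0,80\n0,0,0,0,0,0,80\n0,0,0,0,0,0,80"

```text
clock: 23.7
eef_pos: [641.3, 299.3, 9.7]
tool_rot: [3.14, -0.003, 0.786]
force: [-0.5, 0.3, -0.5]
width: 79.8
gripper_force: 0.0
```

```bash
python3 p.py 639.3 297.7 4 0.785
```

```text
t=23.7 pos=[641.3 299.3   9.7] rpy=[ 3.14e+00 -3.00e-03  7.86e-01] w=79.8 Fz=-0.5 gf=0 | turn z 0.001 then tool move [-2.6 -0.3  5.7]
```

Scaled: 5 mm is 0.1, -1 mm is -0.02.

>>> creep_tool --ticks "-0.02,0,0.1,0,0,0,80\n0,0,0,0,0,0,80\n0,0,0,0,0,0,80\n0,0,0,0,0,0,40\n0,0,0,0,0,0,40\n0,0,0,0,0,0,40\n0,0,0,0,0,0,40\n0,0,0,0,0,0,40"

```text
clock: 24.5
eef_pos: [639.7, 298.5, 3.1]
tool_rot: [3.141, -0.001, 0.787]
force: [-0.3, 0.5, 5.2]
width: 55.0
gripper_force: 66.1
```

```bash
python3 p.py 639.3 297.7 4 0.785
```

```text
t=24.5 pos=[639.7 298.5   3.1] rpy=[ 3.141e+00 -1.000e-03  7.870e-01] w=55.0 Fz=5.2 gf=66 | turn z 0.002 then tool move [-0.8  0.3 -0.9]
```

>>> creep_tool --ticks "0,0,-0.5,0,0,0,40\n0,0,-0.8,0,0,0,40\n0,0,-0.7,0,0,0,40\n0,0,0,0,0,0,40\n0,0,0,0,0,0,40\n0,0,0,0,0,0,40"

```text
clock: 25.1
eef_pos: [637.6, 297.9, 100.5]
tool_rot: [-3.14, 0.004, 0.787]
force: [-0.2, -0.0, -1.0]
width: 54.9
gripper_force: 65.5
```

```bash
python3 p.py 489.1 -169.1 100 -0.048
```

```text
t=25.1 pos=[637.6 297.9 100.5] rpy=[-3.14   0.004  0.787] w=54.9 Fz=-1.0 gf=66 | turn z 0.835 then tool move [-125.9  473.6    0.5]
```

Scaled: 43 mm is 0.86, -11.4 mm is -0.228, 0.14 rad / 3.1416 = 0.0446.

>>> creep_tool --ticks "0,0,0,0,0,0.0442,40\n0,0,0,0,0,0.0442,40\n0,0,0,0,0,0.0442,40\n0,0,0,0,0,0.0442,40\n0,0,0,0,0,0.0442,40\n0,0,0,0,0,0.0446,40\n-0.228,0.86,0,0,0,0,40\n-0.228,0.86,0,0,0,0,40\n-0.228,0.86,0,0,0,0,40\n-0.228,0.86,0,0,0,0,40\n-0.228,0.86,0,0,0,0,40\n-0.228,0.86,0,0,0,0,40"

```text
clock: 26.3
eef_pos: [556.5, 42.4, 101.0]
tool_rot: [3.141, 0.003, -0.048]
force: [0.6, 0.3, -2.5]
width: 54.7
gripper_force: 65.5
```

>>> creep_tool --ticks "-0.228,0.86,0,0,0,0,40\n-0.228,0.86,0,0,0,0,40\n-0.228,0.86,0,0,0,0,40\n-0.228,0.86,0,0,0,0,40\n-0.228,0.86,0,0,0,0,40\n0,0,0,0,0,0,40\n0,0,0,0,0,0,40\n0,0,0,0,0,0,40\n0,0,0,0,0,0,40"

```text
clock: 27.2
eef_pos: [491.4, -166.2, 101.9]
tool_rot: [-3.141, 0.001, -0.045]
force: [0.8, -0.7, -1.1]
width: 54.7
gripper_force: 65.5
```

```bash
python3 p.py 489.1 -169.1 7 -0.048
```

```text
t=27.2 pos=[ 491.4 -166.2  101.9] rpy=[-3.141e+00  1.000e-03 -4.500e-02] w=54.7 Fz=-1.1 gf=65 | turn z 0.003 then tool move [-2.1  3.  94.9]
```

Scaled: 40 mm is 0.8, 32 mm is 0.64.

>>> creep_tool --ticks "-0.04,0.06,0.8,0,0,0,40\n0,0,0.64,0,0,0,40\n0,0,0.24,0,0,0,40\n0,0,0.08,0,0,0,40\n0,0,0,0,0,0,40\n0,0,0,0,0,0,40\n0,0,0,0,0,0,40\n0,0,0,0,0,0,40"

```text
clock: 28.0
eef_pos: [489.7, -171.1, 15.5]
tool_rot: [3.141, -0.002, -0.048]
force: [0.4, -0.8, -2.4]
width: 54.8
gripper_force: 65.3
```

```bash
python3 p.py 489.1 -169.1 7 -0.048
```

```text
t=28.0 pos=[ 489.7 -171.1   15.5] rpy=[ 3.141e+00 -2.000e-03 -4.800e-02] w=54.8 Fz=-2.4 gf=65 | turn z 0.000 then tool move [-0.7 -2.   8.5]
```

Scaled: 4 mm is 0.08, 2 mm is 0.04.

>>> creep_tool --ticks "0,-0.03,0.08,0,0,0,40\n0,0,0.04,0,0,0,40\n0,0,0.03,0,0,0,40\n0,0,0.01,0,0,0,40\n0,0,0.01,0,0,0,40\n0,0,0,0,0,0,40\n0,0,0,0,0,0,40"

```text
clock: 28.7
eef_pos: [489.2, -169.6, 6.1]
tool_rot: [3.141, -0.0, -0.048]
force: [0.1, 0.2, -1.3]
width: 54.9
gripper_force: 65.6
```

Scaled: 0.7 mm is 0.014.

>>> creep_tool --ticks "0,0,0.014,0,0,0,40\n0,0,0,0,0,0,40\n0,0,0,0,0,0,40"

```text
clock: 29.0
eef_pos: [489.2, -169.5, 6.0]
tool_rot: [-3.141, -0.001, -0.048]
force: [-0.2, -0.5, 4.6]
width: 54.6
gripper_force: 66.3
```

Scaled: -45 mm is -0.9, -25 mm is -0.5, -0.015 rad / 3.1416 = -0.0048.

>>> creep_tool --ticks "0,0,0,0,0,0,63\n0,0,0,0,0,0,63\n0,0,0,0,0,0,63\n0,0,-0.5,0,0,0,63\n0,0,-0.9,0,0,0,63\n0,0,-0.9,0,0,-0.0048,75\n0,0,0,0,0,0,75\n0,0,0,0,0,0,75"

```text
clock: 29.8
eef_pos: [489.9, -169.4, 121.4]
tool_rot: [3.141, -0.002, -0.033]
force: [-0.3, 1.4, -0.1]
width: 74.8
gripper_force: 0.0
```

```bash
python3 p.py 669.5 2.7 120 -0.033
```

```text
t=29.8 pos=[ 489.9 -169.4  121.4] rpy=[ 3.141e+00 -2.000e-03 -3.300e-02] w=74.8 Fz=-0.1 gf=0 | turn z 0.000 then tool move [ 173.8 -177.9    1.4]
```

Scaled: -29.6 mm is -0.592, 29 mm is 0.58.

>>> creep_tool --ticks "0.58,-0.592,0,0,0,0,75\n0.58,-0.592,0,0,0,0,75\n0.58,-0.592,0,0,0,0,75\n0.58,-0.592,0,0,0,0,75\n0.58,-0.592,0,0,0,0,75\n0.58,-0.592,0,0,0,0,75\n0,0,0,0,0,0,75\n0,0,0,0,0,0,75\n0,0,0,0,0,0,75"

```text
clock: 30.7
eef_pos: [667.3, 0.8, 119.1]
tool_rot: [3.141, 0.003, -0.035]
force: [0.2, -0.3, -0.3]
width: 75.1
gripper_force: 0.0
```

```bash
python3 - <<'E'
from h import *
plan(669.5,2.7,9,-.033)
s=read_state();im,d=cams.get_image("wrist");W=cloud("wrist",d,s)
print(top(W,(669.5,2.7),45,50,4),top(W,(669.5,2.7),45,38,4))
E
```

```text
t=30.7 pos=[667.3   0.8 119.1] rpy=[ 3.141e+00  3.000e-03 -3.500e-02] w=75.1 Fz=-0.3 gf=0 | turn z -0.002 then tool move [  2.1  -2.  110.1]
((array([670.3,   4.1]), (36.2, 36.0), np.float64(0.456)), 2914, 49.9, array([671.1,   4.2])) ((array([683.7,   2.6]), (31.7, 9.1), np.float64(1.45)), 125, 38.9, array([685.5,   2.9]))
```

Scaled: 40 mm is 0.8, 22 mm is 0.44.

>>> creep_tool --ticks "0.03,-0.05,0.8,0,0,0,75\n0,0,0.8,0,0,0,75\n0,0,0.44,0,0,0,75\n0,0,0.14,0,0,0,75\n0,0,0,0,0,0,75\n0,0,0,0,0,0,75\n0,0,0,0,0,0,75"

```text
clock: 31.45
eef_pos: [671.8, 4.2, 13.3]
tool_rot: [3.142, -0.003, -0.034]
force: [0.3, -0.3, 0.7]
width: 75.0
gripper_force: 0.0
```

```bash
python3 p.py 670 3.4 8 -0.033
```

```text
t=31.4 pos=[671.8   4.2  13.3] rpy=[ 3.142e+00 -3.000e-03 -3.400e-02] w=75.0 Fz=0.7 gf=0 | turn z -0.001 then tool move [-1.7  0.9  5.3]
```

Scaled: 2 mm is 0.04, -1 mm is -0.02.

>>> creep_tool --ticks "-0.02,0,0.04,0,0,0,75\n0,0,0,0,0,0,75\n0,0,0,0,0,0,75\n0,0,0,0,0,0,20\n0,0,0,0,0,0,20\n0,0,0,0,0,0,20\n0,0,0,0,0,0,20\n0,0,0,0,0,0,20"

```text
clock: 32.25
eef_pos: [669.9, 4.6, 10.0]
tool_rot: [3.142, -0.001, -0.033]
force: [-0.9, 0.3, 4.4]
width: 37.1
gripper_force: 60.5
```

```bash
python3 p.py 670 3.4 8 -0.033
```

```text
t=32.2 pos=[669.9   4.6  10. ] rpy=[ 3.142e+00 -1.000e-03 -3.300e-02] w=37.1 Fz=4.4 gf=60 | turn z -0.000 then tool move [0.1 1.2 2. ]
```

>>> creep_tool --ticks "0,0,-0.5,0,0,0,20\n0,0,-0.8,0,0,0,20\n0,0,-0.6,0,0,0,20\n0,0,0,0,0,0,20\n0,0,0,0,0,0,20\n0,0,0,0,0,0,20"

```text
clock: 32.85
eef_pos: [668.3, 5.2, 102.8]
tool_rot: [-3.141, 0.003, -0.033]
force: [-0.2, 0.5, -1.3]
width: 37.0
gripper_force: 60.4
```

```bash
python3 p.py 529.8 99.2 105 -0.033
```

```text
t=32.9 pos=[668.3   5.2 102.8] rpy=[-3.141e+00  3.000e-03 -3.300e-02] w=37.0 Fz=-1.3 gf=60 | turn z -0.000 then tool move [-141.5  -89.4   -2.2]
```

The manual's scale: shifts go in shares of 50 mm and turns go in shares of pi rad. Converting my numbers, -35.4 mm is -0.708, -22.3 mm is -0.446.

>>> creep_tool --ticks "-0.708,-0.446,0,0,0,0,20\n-0.708,-0.446,0,0,0,0,20\n-0.708,-0.446,0,0,0,0,20\n-0.708,-0.446,0,0,0,0,20\n0,0,0,0,0,0,20\n0,0,0,0,0,0,20\n0,0,0,0,0,0,20"

```text
clock: 33.55
eef_pos: [531.7, 97.8, 103.9]
tool_rot: [3.141, -0.0, -0.034]
force: [-0.3, -0.4, -0.1]
width: 37.1
gripper_force: 60.4
```

>>> creep_tool --ticks "0,0,0.8,0,0,0,20\n0,0,0.6,0,0,0,20\n0,0,0.2,0,0,0,20\n0,0,0,0,0,0,20\n0,0,0,0,0,0,20\n0,0,0,0,0,0,20\n0,0,0,0,0,0,20"

```text
clock: 34.25
eef_pos: [532.0, 98.7, 25.6]
tool_rot: [-3.141, -0.002, -0.033]
force: [0.5, 0.5, -0.0]
width: 36.9
gripper_force: 60.4
```

```bash
python3 p.py 529.8 99.2 13 -0.033
```

```text
t=34.2 pos=[532.   98.7  25.6] rpy=[-3.141e+00 -2.000e-03 -3.300e-02] w=36.9 Fz=-0.0 gf=60 | turn z -0.000 then tool move [-2.2 -0.4 12.6]
```

Scaled: 6 mm is 0.12, 3 mm is 0.06.

>>> creep_tool --ticks "-0.02,0,0.12,0,0,0,20\n0,0,0.06,0,0,0,20\n0,0,0.03,0,0,0,20\n0,0,0.01,0,0,0,20\n0,0,0,0,0,0,20\n0,0,0,0,0,0,20\n0,0,0,0,0,0,20"

```text
clock: 34.95
eef_pos: [530.1, 98.6, 13.5]
tool_rot: [3.142, -0.0, -0.033]
force: [-0.3, -0.6, -0.8]
width: 37.0
gripper_force: 60.4
```

>>> creep_tool --ticks "0,0,0.014,0,0,0,20\n0,0,0,0,0,0,20\n0,0,0,0,0,0,20"

```text
clock: 35.25
eef_pos: [530.1, 98.6, 12.9]
tool_rot: [-3.141, -0.0, -0.033]
force: [-0.2, 0.2, 1.6]
width: 37.1
gripper_force: 60.6
```

Scaled: -45 mm is -0.9, -40 mm is -0.8.

>>> creep_tool --ticks "0,0,0.01,0,0,0,20\n0,0,0,0,0,0,20\n0,0,0,0,0,0,52\n0,0,0,0,0,0,52\n0,0,0,0,0,0,52\n0,0,-0.5,0,0,0,52\n0,0,-0.8,0,0,0,52\n0,0,-0.9,0,0,0,52\n0,0.9,0,0,0,0,52\n0,0.9,0,0,0,0,52"

```text
clock: 36.25
eef_pos: [528.2, 10.1, 123.5]
tool_rot: [-3.141, -0.003, -0.027]
force: [0.9, -1.4, -0.2]
width: 52.3
gripper_force: 0.0
```

>>> creep_tool --ticks "-0.3,0.9,0,0,0,0,52\n-0.3,0.9,0,0,0,0,52\n-0.3,0.9,0,0,0,0,52\n-0.2,0.9,0,0,0,0,52\n0,0.9,0,0,0,0,52\n0,0.9,0,0,0,0,52\n0,0.9,0,0,0,0,52\n0,0.9,0,0,0,0,52\n0,0,0,0,0,0,52\n0,0,0,0,0,0,52"

```text
clock: 37.25
eef_pos: [459.1, -350.4, 121.9]
tool_rot: [-3.141, 0.001, -0.036]
force: [-0.4, 0.6, 0.2]
width: 52.0
gripper_force: 0.0
```

```bash
python3 - <<'E'
from h import *
im,d=cams.get_image("top");W=cloud("top",d)
cv2.imwrite("pics/end.png",cv2.resize(im[180:320,150:480],None,fx=2.4,fy=2.4,interpolation=cv2.INTER_CUBIC))
def loc(p,o,a):
    c,s=np.cos(a),np.sin(a);q=np.array(p)-o;return np.round([c*q[0]+s*q[1],-s*q[0]+c*q[1]],1)
t2=((490.6,-137.6),-.048);t3=((488.1,141.1),-.033)
for n,xy,r,z,t in[("brush",(493,-94),55,37,t2),("stone",(489,-169),55,28,t2),("cart",(489.5,184),75,29,t3),("tablet",(455,101),45,28,t3),("jar",(530,99),35,53,t3)]:
    q=top(W,xy,r,z,5);print(n,q,loc(q[0][0],*t))
    k=W[(np.hypot(W[...,0]-xy[0],W[...,1]-xy[1])<25)&(W[...,2]>20)];print(" tilt",np.round(np.linalg.lstsq(np.c_[k[:,:2]-xy,np.ones(len(k))],k[:,2],rcond=None)[0],3)) if n!="jar" else 0
E
```

```text
brush ((array([495. , -93.3]), (87.5, 35.7), np.float64(-0.064)), 445, 36.9, array([494.7, -93.4])) [ 2.3 44.5]
 tilt [-1.0000e-03 -2.1000e-02  3.6878e+01]
stone ((array([ 489.9, -169.4]), (80.5, 54.9), np.float64(-0.049)), 544, 27.8, array([ 489.6, -169.7])) [  0.8 -31.8]
 tilt [-5.0000e-03  2.0000e-03  2.7964e+01]
cart ((array([486.6, 182.6]), (111.2, 50.7), np.float64(-0.02)), 719, 29.7, array([485.4, 182.2])) [-2.9 41.4]
 tilt [1.6000e-02 1.0000e-02 3.0102e+01]
tablet ((array([455.9,  99.3]), (55.4, 55.3), np.float64(-1.569)), 433, 28.2, array([455. ,  99.6])) [-30.8 -42.8]
 tilt [9.0000e-03 2.2000e-02 2.8462e+01]
jar ((array([530.2,  97.9]), (35.1, 34.8), np.float64(0.784)), 156, 53.3, array([530.1,  97.5])) [ 43.5 -41.8]
```

View pics/end.png

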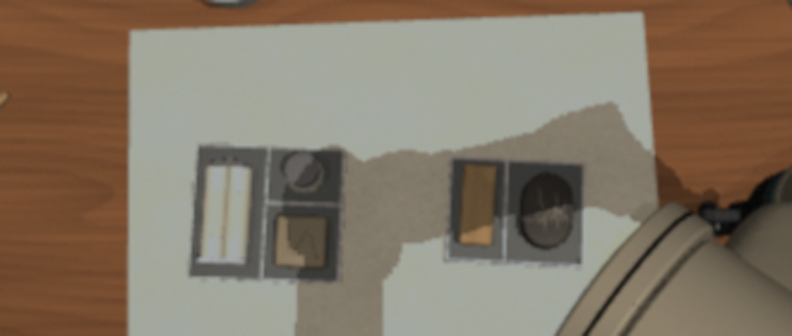

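The final picture shows all five in their bays: cartridge at (227,213), jar at (303,170), tablet at (301,241), brush at (477,205) and stone at (547,210). Their centres are within 3 mm of the bay centres, and their top heights and tilts match lying flat on the floor. Handing in.

```bash
python3 -c "
from cell import ctrl;print(ctrl.finish_job())"
```

```text
the job is handed in; nothing more can be done
None
```

Both kits are made up and the job was handed in at about 37 s; the last picture measured all five things lying flat within 3 mm of their bay centres, and the judge returned no verdict.

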